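Screw the feed chute on to the bench mincer so that it faces the operator

ROBOT

A 6-joint arm with a two-finger parallel gripper is mounted at the origin on the work surface. World frame = base frame: x ahead of the robot, y to its left, z up, the work surface at z = 0. Lengths are in m, angles in rad, forces in N, time in s.
With the tool pointing down it reaches from about 0.35 to 0.775 m from the base axis. Payload 5.5 kg.
Tool frame: the origin (TCP) lies on the centre line of the jaws, within the pads' length; the fingertips stand 8 mm ahead of it and the grasp point (between the pads) lies 11 mm behind it; z points along the fingers, y is the direction in which the jaws open and shut (so a half turn about z gives the same grasp; the last joint's range is limited). The gripper opens to 85 mm and grips with 20 to 120 N. Pads are 22 mm wide; open, the fingers measure 114 mm over their backs; the gripper's body (76 mm by 85 mm) begins 54 mm behind the grasp point. The pads swing forward as they close: fully open they stand 13 mm farther back than shut.
Start: joints at [-1.473, 0.313, 0.046, 1.304, 0, 1.431], TCP at [0.135, -0.559, 0.239] pointing down, gripper open.
Joint ranges: [-2.76, 2.76], [-0.86, 1.69], [-1.03, 1.26], [-2.2, 2.34], [-1.47, 1.5], [-3.14, 3.14]. Speed limits (rad/s): [2.57, 2.57, 3.14, 3.14, 3.14, 3.14].

INTERFACE

Orientations are given as a unit quaternion [w, x, y, z].
In Python, from workcell import env gives the robot as it stands. The module is installed in compiled form; this text tells all that it offers.
- The arm moves only by the tool play_rows, never from a script. Its argument "steps" is a list of rows, each an object with "claw": the closure in counts, from 0 (fully open) to 255 (shut); "dp": the shift along the tool's x, y, z in m, a list of three; "angular": the turn, a rotation vector about the tool's x, y, z in degrees, a list of three. In form: [{"claw": claw, "dp": [dx, dy, dz], "angular": [wx, wy, wz]}, ...]. A call has exactly 8 rows; each row shifts and turns the commanded pose from where the row before left it, along the tool's axes as they then stand; what a row does not reach is not made up. A row lasts 1/12 s, in which the tool goes at most 41.7 mm and 7.16 degrees, less where a joint would pass 70% of its speed; a pose out of reach is approached as far as the arm can. A call is refused whole if a number of a shift passes 0.0417 or a number of a turn 7.16, either way. A call with a gripper value outside its range is refused whole. The fingers move at their own pace and stop on an object; "force" is the grip in N (left out, the last holds). Time passes only in rows, so rows that do not move let the fingers close, or fill a call up. It gives the time, the measured TCP pose, the force and the opening at its end, in the units of the state.
- env.get_state(): the state, without advancing time (a new reading comes with each control period).
- env.read_camera(name): name is "scene" or "top" or "wrist"; returns (picture, depth): 420x560x3 uint8, red, green, blue; 420x560 float32, m along the optical axis (not along the pixel's ray), 0 where there is no reading.
- env.calibration(name): a dict with "fx", "fy", "cx", "cy" (pixels), "world_from_camera" (4x4, takes a point from camera to world coordinates); the wrist camera has in their place "hand_eye" (4x4, takes a point from camera to tool coordinates, whose origin is the TCP and whose axes are the flange's). Camera axes: x right, y down, z forward; pixel columns grow to the right and rows downward; lengths in m; the calibration is good to about 2 mm. A picture is of the moment at which its call begins: read the wrist's pose just before it. calibration takes no time and is no camera call.
- env.hand_in(): hands the job in, once; it reports no verdict.
The state is a dict: "clock": time; "joint_pos": joint angles; "qvel": joint speeds; "tau": joint torques, N m; "tcp_pos": TCP position; "orientation": TCP orientation; "wrist_force": force on the tool from outside, world axes, zero at the start; "ft_torque": the same for the moment, N m; "finger_gap": finger opening in m.
Only numpy, scipy, OpenCV 4.12 (cv2) and the standard library are available. Lean on these libraries where they do the work, as an engineer would, in place of code of your own. Each camera call takes 0.05 s, during which the arm holds its last target. There are 200 camera calls.

TASK

Fit the blue feed chute on to the throat of the mincer: set it in the threaded ring, feel for the thread start, and press gently against the seal while screwing it clockwise until its loading lip faces squarely the way the red mark on the throat points. There is no stop to tell you when it is there; leave it upright, threaded in and let go, without jamming the parts or crushing the seal, and leave the pusher, the spare plate and the tray of burgers where they are.

Things in the scene. Friction and masses are not known exactly. Their poses are not given: they have to be found in the camera images.
- throat (a point): Centre of the flat top of the fixed mincer's throat, 165 mm above the bench, on the vertical screw axis; z up, its own -x points to the red mark. A steel thread ring (outside diameter 98 mm) stands around it. Heights 'over the throat' in the other notes are above this point. Towards its +y the drive housing begins 115 mm from the axis and is 248 mm high above the bench.
- mark (a point): Red bar, 7 mm wide, on the top and edge of the throat's 124 mm steel flange, on the operator's (robot's) side, 55 mm from throat along its -x. The chute's lip must end up facing this way.
- ring_top (a point): Centre of the thread ring's rim, 24 mm over the throat. Inside: three brass thread segments of about 90 degrees, inner diameter 62 mm, 6 mm thick, and three gaps of about 30 degrees between. Clockwise from above each segment falls 2.5 mm: top from 28 to 25.5 mm, underside from 22 to 19.5 mm over the throat. The ring is clamped on by hand: this point does not tell where the gaps lie.
- seal: White sprung silicone seal ring, 62 mm in diameter, inside the thread ring; origin at the centre of its top, 10.7 mm over the throat when free. It gives 1 mm for every 4.5 N on it; above 30 N it is crushed.
- mincer: The fixed stainless bench mincer; origin on the bench directly below throat, same axes. Drive housing 210 x 285 mm, towards +y; horizontal barrel 86 mm in diameter, its ring nut towards -y, ending 90 mm from the screw axis, 165 mm high.
- chute_mid (a point): Loose blue plastic feed chute, about 350 g, 92 mm high, standing upright; this point is on its axis 55 mm above its underside; z up, its own -x is the way its loading lip faces. Its square tube (52 x 52 mm, from 30 to 72 mm above the underside, back wall to 92 mm) is gripped from above on the two flat sides that face its +y and -y; the lip overhangs the front.
- chute: The same chute; origin at the centre of its underside. Spigot 58 mm in diameter up to 24 mm, flange 90 mm from 24 to 30 mm. Three lugs on the spigot, 11 mm wide, out to 38 mm from the axis, 8 to 13 mm above the underside: one below the lip, two 120 degrees to either side. Lugs on top of the segments: underside 17 to 20 mm over the throat. Lugs in the gaps: it sinks 7 mm or more, on to the seal.
- chute_lip (a point): Middle of the outer edge of the chute's loading lip (white stripe), 55 mm from its axis, 84 mm above its underside. The lugs drop into the gaps with the lip 60 degrees anticlockwise (from above) of the mark, give or take 29, with 3 degrees of play: feel for it. Pressed to 9 mm over the throat or less (8 N) it screws clockwise under the segments; facing the mark it is held at 6.3 to 8.5 mm.
- pusher_mid (a point): Bystander: white plastic pusher standing upright, 64 mm widest diameter, 190 mm high; this point on its axis 95 mm above the bench.
- plate: Bystander: spare steel hole plate lying flat, 70 mm in diameter, 10 mm thick; origin at the centre of its underside.
- tray: Bystander: wire tray with six burgers, 200 x 300 x 20 mm; origin at the centre of its underside.

How it is judged:
On the way:
1. the chute is down in the ring with its lugs in the gaps, its lip still well anticlockwise of the mark (z of chute_mid in the frame of throat below 0.068 m and horizontal distance between chute_mid and throat below 0.006 m and y of chute_lip in the frame of throat below -0.015 m), for 0.1 s.
At the end, for the whole second after the job is handed in: The chute stands upright (within 0.06 rad) on the throat axis (6 mm), threaded in (underside 9.2 mm or less above the throat face, that is, held under the thread segments), its lip facing the way the red mark points within 0.10 rad, at rest (angle between the x axis of chute_mid and the x axis of throat, either way round below 0.1 rad and x of chute_lip in the frame of throat below -0.04 m and z of chute_mid in the frame of throat below 0.0642 m and horizontal distance between chute_mid and throat below 0.006 m and angle between chute_mid's own z axis and vertical below 0.06 rad and linear speed of chute below 0.01 m/s and angular speed of chute below 0.05 rad/s); the robot touches nothing.
It fails at once if the seal is crushed: more than 30 N on it (contact force between chute and seal above 30 N).
It fails at once if the chute is jammed on to the mincer: more than 50 N between them (screwed home it is about 35 N, seal and thread together) (contact force between chute and mincer above 50 N).
It fails at once if the chute is tipped over (angle between chute_mid's own z axis and vertical above 0.5 rad).
It fails at once if the pusher, the spare plate or the tray is shifted by 30 mm, or the pusher tipped (distance of any of pusher_mid, plate, tray from where it was at the start of the episode above 0.03 m or angle between pusher_mid's own z axis and vertical above 0.4 rad).
It also fails if it takes over 54 s, if anything falls off the work surface, if the arm or the gripper's body presses on something with over 40 N, if the wrist force passes 120 N, or if a joint passes its speed limit or range.

## Working session

There is one attempt and no reset: what is moved stays moved. The work goes in short steps, Python scripts to look and compute and a tool call to move; the robot and the scene stay as the last step left them, time stands still between calls to the robot, and variables do not carry over. Pictures are saved under pics/ and viewed, about 8 in all and at most 12, crops included, and the job is handed in when it is done.

Besides the shell and the picture viewer there is one more tool, called in YAML: its name, and indented under it one key for each argument. play_rows: Moves the arm, as the interface text tells. Its arguments: {"type":"object","properties":{"steps":{"type":"array","items":{"type":"object","properties":{"claw":{"type":"number"},"dp":{"type":"array","items":{"type":"number"}},"angular":{"type":"array","items":{"type":"number"}}}}},"force":{"type":"number"}},"required":["steps"]}

```bash
mkdir -p pics; cat > h.py <<'E'
import numpy as np, cv2
from workcell import env
from scipy.spatial.transform import Rotation as R
def shot(n,save=None):
    s=env.get_state(); p,d=env.read_camera(n); c=env.calibration(n)
    if 'world_from_camera' in c: T=np.array(c['world_from_camera'])
    else:
        q=s['orientation']; W=np.eye(4); W[:3,:3]=R.from_quat([q[1],q[2],q[3],q[0]]).as_matrix(); W[:3,3]=s['tcp_pos']; T=W@np.array(c['hand_eye'])
    if save: cv2.imwrite('pics/'+save,cv2.cvtColor(p,cv2.COLOR_RGB2BGR))
    v,u=np.mgrid[:420,:560]; P=np.stack([(u-c['cx'])/c['fx']*d,(v-c['cy'])/c['fy']*d,d],-1)
    P=P@T[:3,:3].T+T[:3,3]; P[d==0]=np.nan
    return p,d,c,T,P
def ray(c,T,u,v,z):
    r=T[:3,:3]@np.array([(u-c['cx'])/c['fx'],(v-c['cy'])/c['fy'],1.]); o=T[:3,3]; return o+r*(z-o[2])/r[2]
E
python3 - <<'E'
from h import *
s=env.get_state(); print({k:np.round(v,3) for k,v in s.items()})
A=[]
for n in('scene','top'):
    p,d,c,T,P=shot(n); A.append(p); print(n,c['fx'],T.round(3).tolist()); np.savez(f'{n}.npz',p=p,P=P,T=T)
im=np.hstack(A); cv2.imwrite('pics/a.png',cv2.resize(cv2.cvtColor(A[0],cv2.COLOR_RGB2BGR),(784,588)));cv2.imwrite('pics/b.png',cv2.resize(cv2.cvtColor(A[1],cv2.COLOR_RGB2BGR),(784,588)))
E
```

```text
{'clock': np.float64(0.0), 'joint_pos': array([-1.473,  0.314,  0.045,  1.304,  0.   ,  1.431]), 'qvel': array([ 0.001,  0.   ,  0.001,  0.001,  0.   , -0.   ]), 'tau': array([-1.0000e-03, -4.8063e+01,  2.9853e+01,  1.9000e-02, -0.0000e+00,
        0.0000e+00]), 'tcp_pos': array([ 0.135, -0.558,  0.238]), 'orientation': array([-0.001,  0.993,  0.119,  0.   ]), 'wrist_force': array([ 0.545, -0.532,  0.29 ]), 'ft_torque': array([-0.031,  0.02 , -0.018]), 'finger_gap': np.float64(0.085)}
scene 395.13649055179764 [[0.879, 0.256, -0.403, 0.953], [0.477, -0.467, 0.744, -0.887], [0.002, -0.846, -0.533, 0.686], [0.0, 0.0, 0.0, 1.0]]
top 461.9879609245554 [[-0.017, -0.987, 0.162, 0.385], [-1.0, 0.019, 0.014, -0.133], [-0.017, -0.162, -0.987, 1.236], [0.0, 0.0, 0.0, 1.0]]
```

View pics/a.png

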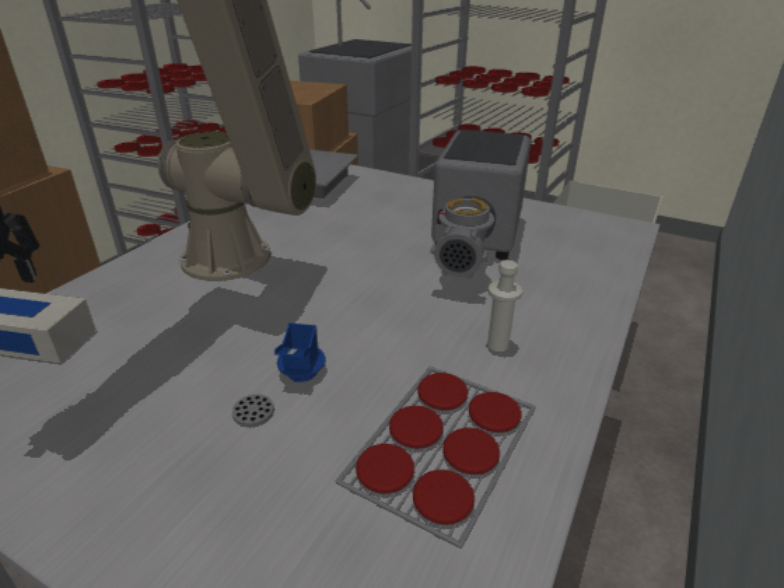

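View pics/b.png

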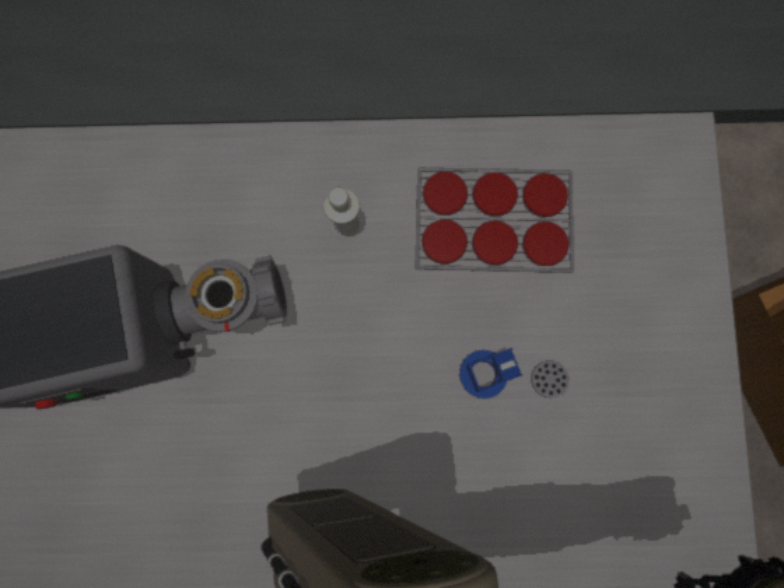

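The scene view has the chute at (300,355), mincer throat at (467,210), pusher at (502,310), tray and plate nearby. The top view (×1.4) has the throat at (219,292) with the red mark at (227,327), and the chute at (485,373) with its lip pointing right, towards (510,362). Next I measure these.

```bash
python3 - <<'E'
from h import *
from scipy.optimize import least_squares
def circ(X):
    f=lambda q:np.hypot(X[:,0]-q[0],X[:,1]-q[1])-q[2]
    return least_squares(f,[*X.mean(0)[:2],.04],loss='soft_l1',f_scale=.002).x
c=env.calibration('top'); Z=np.load('top.npz'); p,P,T=Z['p'],Z['P'],Z['T']
h=cv2.cvtColor(p,cv2.COLOR_RGB2HSV); 
roi=np.zeros(p.shape[:2],bool); roi[235:300,315:385]=1
b=(h[...,0]>100)&(h[...,0]<130)&(h[...,1]>120)&roi
z=P[...,2]; print('blue z',np.nanpercentile(z[b],[1,10,50,90,99]).round(3))
Y=P[b]
fl=Y[(Y[:,2]<.045)]; print('flange n',len(fl),fl[:,:2].min(0),fl[:,:2].max(0))
m=(b&(z<.045)).astype(np.uint8); cn=max(cv2.findContours(b.astype(np.uint8),0,1)[0],key=len)[:,0]
# boundary pixels cast on z=.03
E=np.array([ray(c,T,u,v,.03) for u,v in cn]); 
left=cn[:,0]<345
q=circ(E[left]);print('flange circle',q)
top=Y[Y[:,2]>.06]; print('high n',len(top), top.mean(0), np.median(top[:,2]))
for lo,hi in((.06,.075),(.075,.088),(.088,.1)): 
    t=Y[(Y[:,2]>lo)&(Y[:,2]<hi)]; print(lo,len(t),t.mean(0) if len(t) else '')
# throat
g=np.zeros_like(roi); g[170:250,120:200]=1
br=(h[...,0]>10)&(h[...,0]<28)&(h[...,1]>110)&g
B=P[br]; print('brass',br.sum(),np.nanmedian(B[:,2]))
v,u=np.nonzero(br); X=np.array([ray(c,T,a,d,.192) for a,d in zip(u,v)]); 
hull=cv2.convexHull(np.stack([u,v],1).astype(np.int32))[:,0]; print('brass outer',circ(np.array([ray(c,T,a,d,.192) for a,d in hull])))
rd=((h[...,0]<8)|(h[...,0]>172))&(h[...,1]>140)&g
v,u=np.nonzero(rd); print('red',len(u),u.mean(),v.mean(),[ray(c,T,a,d,.165).round(4).tolist() for a,d in [(u.mean(),v.mean())]],P[rd].round(3).tolist())
E
```

```text
blue z [0.024 0.026 0.031 0.083 0.091]
flange n 392 [ 0.3887162  -0.30441904] [ 0.47152126 -0.22266762]
flange circle [ 0.43025145 -0.26428966  0.04180912]
high n 293 [ 0.43916061 -0.28768417  0.07878627] 0.07857813193577701
0.06 80 [ 0.43918566 -0.28590226  0.07138093]
0.075 186 [ 0.44094183 -0.29360353  0.08027269]
0.088 27 [ 0.42681579 -0.25218604  0.09048826]
brass 361 0.18949007056559064
brass outer [0.56554158 0.18700265 0.04247131]
red 12 161.66666666666666 233.41666666666666 [[0.5104, 0.1759, 0.165]] [[0.516, 0.178, 0.164], [0.516, 0.175, 0.167], [0.514, 0.177, 0.167], [0.514, 0.175, 0.166], [0.512, 0.178, 0.162], [0.511, 0.175, 0.166], [0.509, 0.178, 0.163], [0.509, 0.175, 0.166], [0.507, 0.177, 0.164], [0.506, 0.175, 0.166], [0.506, 0.172, 0.166], [0.505, 0.176, 0.162]]
```

play_rows:
  steps:
    - {"claw":0,"dp":[0.0223,-0.0135,0],"angular":[0,0,-6.85]}
    - {"claw":0,"dp":[0.0223,-0.0135,0],"angular":[0,0,6.85]}
    - {"claw":0,"dp":[0.0223,-0.0135,0],"angular":[0,0,0]}
    - {"claw":0,"dp":[0.0223,-0.0135,0],"angular":[0,0,0]}
    - {"claw":0,"dp":[0.0223,-0.0135,0],"angular":[0,0,0]}
    - {"claw":0,"dp":[0.0223,-0.0135,0],"angular":[0,0,0]}
    - {"claw":0,"dp":[0.0223,-0.0135,0],"angular":[0,0,0]}
    - {"claw":0,"dp":[0.0223,-0.0135,0],"angular":[0,0,0]}

```text
clock: 0.77
tcp_pos: [0.2817, -0.4085, 0.239]
orientation: [-0.0, 0.993, 0.119, -0.0]
wrist_force: [-0.5, 0.6, 0.4]
finger_gap: 0.0855
```

play_rows:
  steps:
    - {"claw":0,"dp":[0.0223,-0.0135,0],"angular":[0,0,0]}
    - {"claw":0,"dp":[0.0223,-0.0135,0],"angular":[0,0,0]}
    - {"claw":0,"dp":[0.0223,-0.0135,0],"angular":[0,0,0]}
    - {"claw":0,"dp":[0.0223,-0.0135,0],"angular":[0,0,0]}
    - {"claw":0,"dp":[0.0223,-0.0135,0],"angular":[0,0,0]}
    - {"claw":0,"dp":[0.0223,-0.0135,0],"angular":[0,0,0]}
    - {"claw":0,"dp":[0.0223,-0.0135,0],"angular":[0,0,0]}
    - {"claw":0,"dp":[0.0223,-0.0135,0],"angular":[0,0,0]}

```text
clock: 1.43
tcp_pos: [0.4295, -0.2616, 0.2389]
orientation: [-0.0, 0.993, 0.119, -0.0]
wrist_force: [0.7, -0.1, 0.4]
finger_gap: 0.0852
```

play_rows:
  steps:
    - {"claw":0,"dp":[0,0,0],"angular":[0,0,-6.85]}
    - {"claw":0,"dp":[0,0,0],"angular":[0,0,-6.85]}
    - {"claw":0,"dp":[0,0,0],"angular":[0,0,-6.85]}
    - {"claw":0,"dp":[0,0,0],"angular":[0,0,-6.85]}
    - {"claw":0,"dp":[0,0,0],"angular":[0,0,-6.85]}
    - {"claw":0,"dp":[0,0,0],"angular":[0,0,-6.85]}
    - {"claw":0,"dp":[0,0,0],"angular":[0,0,-6.85]}
    - {"claw":0,"dp":[0,0,0],"angular":[0,0,-6.85]}

```text
clock: 2.1
tcp_pos: [0.4288, -0.2626, 0.2388]
orientation: [-0.0, 0.825, 0.565, -0.0]
wrist_force: [-0.2, -0.1, 0.2]
finger_gap: 0.0857
```

play_rows:
  steps:
    - {"claw":0,"dp":[0,0,0],"angular":[0,0,-6.85]}
    - {"claw":0,"dp":[0,0,0],"angular":[0,0,-6.85]}
    - {"claw":0,"dp":[0,0,0],"angular":[0,0,-6.85]}
    - {"claw":0,"dp":[0,0,0],"angular":[0,0,-6.85]}
    - {"claw":0,"dp":[0,0,0],"angular":[0,0,-6.85]}
    - {"claw":0,"dp":[0,0,0],"angular":[0,0,-6.85]}
    - {"claw":0,"dp":[0,0,0],"angular":[0,0,-6.85]}
    - {"claw":0,"dp":[0,0,0],"angular":[0,0,-6.85]}

```text
clock: 2.77
tcp_pos: [0.4288, -0.2626, 0.2389]
orientation: [-0.0, 0.473, 0.881, 0.0]
wrist_force: [0.1, -0.1, -0.2]
finger_gap: 0.0853
```

play_rows:
  steps:
    - {"claw":0,"dp":[0,0,0],"angular":[0,0,-6.85]}
    - {"claw":0,"dp":[0,0,0],"angular":[0,0,-6.85]}
    - {"claw":0,"dp":[0,0,0],"angular":[0,0,-6.85]}
    - {"claw":0,"dp":[0,0,0],"angular":[0,0,-6.85]}
    - {"claw":0,"dp":[0,0,0],"angular":[0,0,-6.85]}
    - {"claw":0,"dp":[0,0,0],"angular":[0,0,-6.85]}
    - {"claw":0,"dp":[0,0,0],"angular":[0,0,-6.85]}
    - {"claw":0,"dp":[0,0,0],"angular":[0,0,-6.85]}

```text
clock: 3.43
tcp_pos: [0.4287, -0.2626, 0.2388]
orientation: [-0.0, 0.014, 1.0, 0.0]
wrist_force: [-0.2, 0.2, 0.5]
finger_gap: 0.0855
```

play_rows:
  steps:
    - {"claw":0,"dp":[0,0,0],"angular":[0,0,-6.85]}
    - {"claw":0,"dp":[0,0,0],"angular":[0,0,-6.85]}
    - {"claw":0,"dp":[0,0,0],"angular":[0,0,-6.85]}
    - {"claw":0,"dp":[0,0,0],"angular":[0,0,-6.85]}
    - {"claw":0,"dp":[0,0,0],"angular":[0,0,-6.85]}
    - {"claw":0,"dp":[0,0,0],"angular":[0,0,-6.85]}
    - {"claw":0,"dp":[0,0,0],"angular":[0,0,-6.85]}
    - {"claw":0,"dp":[0,0,0],"angular":[0,0,-6.85]}

```text
clock: 4.1
tcp_pos: [0.4287, -0.2626, 0.2389]
orientation: [-0.0, -0.447, 0.894, 0.0]
wrist_force: [-0.9, -0.9, -0.3]
finger_gap: 0.0855
```

play_rows:
  steps:
    - {"claw":0,"dp":[0,0,0],"angular":[0,0,-6.85]}
    - {"claw":0,"dp":[0,0,0],"angular":[0,0,-6.85]}
    - {"claw":0,"dp":[0,0,0],"angular":[0,0,-6.85]}
    - {"claw":0,"dp":[0,0,0],"angular":[0,0,-6.85]}
    - {"claw":0,"dp":[0,0,0],"angular":[0,0,-6.85]}
    - {"claw":0,"dp":[0,0,0],"angular":[0,0,-6.85]}
    - {"claw":0,"dp":[0,0,0],"angular":[0,0,-6.85]}
    - {"claw":0,"dp":[0,0,0],"angular":[0,0,0]}

```text
clock: 4.77
tcp_pos: [0.4288, -0.2626, 0.2389]
orientation: [0.0, 0.771, -0.636, -0.0]
wrist_force: [0.6, -0.2, 0.8]
finger_gap: 0.0855
```

```bash
python3 - <<'E'
from h import *
s=env.get_state(); print({k:np.round(v,3) for k,v in s.items()}); 
p,d,c,T,P=shot('wrist','w1.png'); print(c['fx'],np.array(c['hand_eye']).round(3).tolist()); np.savez('w1.npz',p=p,P=P,T=T)
E
```

```text
{'clock': np.float64(4.767), 'joint_pos': array([-0.709,  0.174, -0.136,  1.261, -0.   , -2.471]), 'qvel': array([-0.001, -0.002,  0.002,  0.   , -0.   ,  0.183]), 'tau': array([ 5.0000e-03, -3.9947e+01,  2.9714e+01,  5.0000e-03, -0.0000e+00,
       -1.2230e+00]), 'tcp_pos': array([ 0.429, -0.263,  0.239]), 'orientation': array([ 0.   ,  0.771, -0.636, -0.   ]), 'wrist_force': array([ 0.591, -0.19 ,  0.755]), 'ft_torque': array([0.052, 0.013, 0.03 ]), 'finger_gap': np.float64(0.086)}
310.34120303127 [[0.001, -0.963, -0.268, 0.068], [1.0, 0.001, 0.001, 0.001], [-0.001, -0.268, 0.963, -0.134], [0.0, 0.0, 0.0, 1.0]]
```

View pics/w1.png

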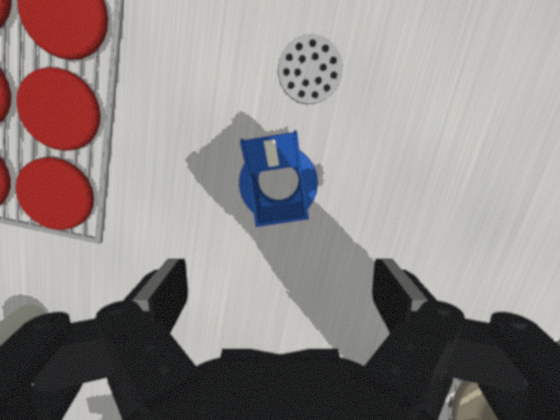

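The chute is at (280,182), lip up and tilted about 7° left; the back wall edge runs (255,225)–(307,218). Plate is at (310,68), clear of the fingers' line.

```bash
python3 - <<'E'
from h import *
Z=np.load('w1.npz'); p,P,T=Z['p'],Z['P'],Z['T']; c=env.calibration('wrist')
h=cv2.cvtColor(p,cv2.COLOR_RGB2HSV); b=(h[...,0]>100)&(h[...,0]<130)&(h[...,1]>120); b[:100]=0;b[240:]=0;b[:,:220]=0;b[:,340:]=0
Y=P[b&np.isfinite(P[...,2])]; print(np.percentile(Y[:,2],[1,50,99]))
for lo in(.06,.07):
    t=Y[Y[:,2]>lo]; r=cv2.minAreaRect((t[:,:2]*1000).astype(np.float32)); print(lo,len(t),r)
t=Y[Y[:,2]>.087]; m=t.mean(0); w,v=np.linalg.eigh(np.cov(t[:,:2].T)); print('backtop',len(t),m,v[:,1],np.ptp((t[:,:2]@v[:,1])))
t=Y[(Y[:,2]<.035)&(Y[:,2]>.02)]; r=cv2.minEnclosingCircle((t[:,:2]*1000).astype(np.float32)); print('flange',len(t),r)
wh=(h[...,1]<60)&(h[...,2]>140); wh[:125]=0; wh[180:]=0; wh[:,:255]=0; wh[:,285:]=0; wh&=(P[...,2]>.06)
v,u=np.nonzero(wh); print('stripe',len(u),u.min(),u.max(),v.min(),v.max(),P[wh].mean(0))
E
```

```text
[0.01505999 0.07460259 0.09210848]
0.06 2490 ((434.5150451660156, -278.9360046386719), (52.05516052246094, 81.03509521484375), 19.810443878173828)
0.07 2307 ((434.5150451660156, -278.9360046386719), (52.05516052246094, 81.03509521484375), 19.810443878173828)
backtop 350 [ 0.42726354 -0.26110468  0.09009951] [-0.32358666  0.94619854] 0.081225331211988
flange 1190 ((429.155517578125, -264.9964294433594), 43.6557502746582)
stripe 243 265 277 140 165 [ 0.44273199 -0.30253011  0.07993432]
```

play_rows:
  steps:
    - {"claw":0,"dp":[0,0,0.02],"angular":[0,0,-4.35]}
    - {"claw":0,"dp":[0,0,0.02],"angular":[0,0,-4.35]}
    - {"claw":0,"dp":[0.0027,0,0.02],"angular":[0,0,0]}
    - {"claw":0,"dp":[0,0,0.02],"angular":[0,0,0]}
    - {"claw":0,"dp":[0,0,0.02],"angular":[0,0,0]}
    - {"claw":0,"dp":[0,0,0.02],"angular":[0,0,0]}
    - {"claw":0,"dp":[0,0,0.02],"angular":[0,0,0]}
    - {"claw":0,"dp":[0,0,0.015],"angular":[0,0,0]}

```text
clock: 5.48
tcp_pos: [0.4292, -0.2648, 0.0825]
orientation: [-0.0, 0.815, -0.579, -0.001]
wrist_force: [0.7, 0.5, -0.0]
finger_gap: 0.0854
```

play_rows:
  steps:
    - {"claw":0,"dp":[0,0,0.012],"angular":[0,0,0]}
    - {"claw":0,"dp":[0,0,0.01],"angular":[0,0,0]}
    - {"claw":0,"dp":[0,0,0.01],"angular":[0,0,0]}
    - {"claw":0,"dp":[0,0,0.006],"angular":[0,0,0]}
    - {"claw":0,"dp":[0,0,0],"angular":[0,0,0]}
    - {"claw":60,"dp":[0,0,0],"angular":[0,0,0]}
    - {"claw":255,"dp":[0,0,0],"angular":[0,0,0]}
    - {"claw":255,"dp":[0,0,0],"angular":[0,0,0]}
  force: 60

```text
clock: 6.15
tcp_pos: [0.4306, -0.2659, 0.0471]
orientation: [-0.0, 0.816, -0.577, 0.001]
wrist_force: [2.3, 0.1, 12.2]
finger_gap: 0.0517
```

play_rows:
  steps:
    - {"claw":255,"dp":[0,0,0],"angular":[0,0,0]}
    - {"claw":255,"dp":[0,0,0],"angular":[0,0,0]}
    - {"claw":255,"dp":[0,0,0],"angular":[0,0,0]}
    - {"claw":255,"dp":[0,0,0],"angular":[0,0,0]}
    - {"claw":255,"dp":[0,0,0],"angular":[0,0,0]}
    - {"claw":255,"dp":[0,0,0],"angular":[0,0,0]}
    - {"claw":255,"dp":[0,0,0],"angular":[0,0,0]}
    - {"claw":255,"dp":[0,0,0],"angular":[0,0,0]}

```text
clock: 6.82
tcp_pos: [0.4307, -0.266, 0.0473]
orientation: [0.0, 0.817, -0.577, 0.001]
wrist_force: [0.4, 0.9, 5.8]
finger_gap: 0.0513
```

play_rows:
  steps:
    - {"claw":255,"dp":[0,0,-0.008],"angular":[0,0,0]}
    - {"claw":255,"dp":[0,0,-0.02],"angular":[0,0,0]}
    - {"claw":255,"dp":[0,0,-0.025],"angular":[0,0,0]}
    - {"claw":255,"dp":[0,0,-0.025],"angular":[0,0,0]}
    - {"claw":255,"dp":[0,0,-0.025],"angular":[0,0,0]}
    - {"claw":255,"dp":[0,0,-0.025],"angular":[0,0,0]}
    - {"claw":255,"dp":[0,0,-0.025],"angular":[0,0,0]}
    - {"claw":255,"dp":[0,0,-0.025],"angular":[0,0,0]}

```text
clock: 7.48
tcp_pos: [0.4289, -0.2646, 0.2251]
orientation: [-0.0, 0.816, -0.577, -0.001]
wrist_force: [-0.3, 0.2, -3.9]
finger_gap: 0.0514
```

play_rows:
  steps:
    - {"claw":255,"dp":[0,0,-0.025],"angular":[0,0,0]}
    - {"claw":255,"dp":[-0.01,-0.0074,-0.025],"angular":[0,0,0]}
    - {"claw":255,"dp":[-0.0195,-0.01446,-0.025],"angular":[0,0,0]}
    - {"claw":255,"dp":[-0.0195,-0.01446,-0.025],"angular":[0,0,0]}
    - {"claw":255,"dp":[-0.0195,-0.01446,-0.02],"angular":[0,0,0]}
    - {"claw":255,"dp":[-0.0195,-0.01446,-0.015],"angular":[0,0,0]}
    - {"claw":255,"dp":[-0.0195,-0.01446,0],"angular":[0,0,0]}
    - {"claw":255,"dp":[-0.0195,-0.01446,0],"angular":[0,0,0]}

```text
clock: 8.15
tcp_pos: [0.4763, -0.113, 0.3602]
orientation: [-0.0, 0.816, -0.577, 0.0]
wrist_force: [-0.1, -0.6, -4.9]
finger_gap: 0.0511
```

play_rows:
  steps:
    - {"claw":255,"dp":[-0.0195,-0.01446,0],"angular":[0,0,0]}
    - {"claw":255,"dp":[-0.0195,-0.01446,0],"angular":[0,0,0]}
    - {"claw":255,"dp":[-0.0195,-0.01446,0],"angular":[0,0,0]}
    - {"claw":255,"dp":[-0.0195,-0.01446,0],"angular":[0,0,0]}
    - {"claw":255,"dp":[-0.0195,-0.01446,0],"angular":[0,0,0]}
    - {"claw":255,"dp":[-0.0195,-0.01446,0],"angular":[0,0,0]}
    - {"claw":255,"dp":[-0.0195,-0.01446,0],"angular":[0,0,0]}
    - {"claw":255,"dp":[-0.0195,-0.01446,0],"angular":[0,0,0]}

```text
clock: 8.82
tcp_pos: [0.5327, 0.0726, 0.3587]
orientation: [0.001, 0.817, -0.577, -0.001]
wrist_force: [-0.0, -0.3, -3.9]
finger_gap: 0.0514
```

play_rows:
  steps:
    - {"claw":255,"dp":[-0.0195,-0.01446,0],"angular":[0,0,0]}
    - {"claw":255,"dp":[-0.0195,-0.01446,0],"angular":[0,0,0]}
    - {"claw":255,"dp":[-0.0195,-0.01446,0],"angular":[0,0,0]}
    - {"claw":255,"dp":[-0.0195,-0.01446,0],"angular":[0,0,0]}
    - {"claw":255,"dp":[-0.0195,-0.01446,0],"angular":[0,0,0]}
    - {"claw":255,"dp":[-0.0195,-0.01446,0],"angular":[0,0,0]}
    - {"claw":255,"dp":[-0.0195,-0.01446,0],"angular":[0,0,0]}
    - {"claw":255,"dp":[-0.0195,-0.01446,0],"angular":[0,0,0]}

```text
clock: 9.48
tcp_pos: [0.5898, 0.258, 0.3584]
orientation: [0.001, 0.817, -0.577, -0.001]
wrist_force: [0.1, 0.7, -4.6]
finger_gap: 0.0514
```

play_rows:
  steps:
    - {"claw":255,"dp":[-0.0195,-0.01446,0],"angular":[0,0,0]}
    - {"claw":255,"dp":[0,0,0],"angular":[0,0,5.5]}
    - {"claw":255,"dp":[0,0,0],"angular":[0,0,5.5]}
    - {"claw":255,"dp":[0,0,0],"angular":[0,0,5.5]}
    - {"claw":255,"dp":[0,0,0],"angular":[0,0,5.5]}
    - {"claw":255,"dp":[0,0,0],"angular":[0,0,5.5]}
    - {"claw":255,"dp":[0,0,0],"angular":[0,0,5.5]}
    - {"claw":255,"dp":[0,0,0],"angular":[0,0,5.5]}

```text
clock: 10.15
tcp_pos: [0.5968, 0.2801, 0.3582]
orientation: [-0.002, -0.579, 0.816, 0.0]
wrist_force: [-0.3, -0.2, -4.6]
finger_gap: 0.0511
```

play_rows:
  steps:
    - {"claw":255,"dp":[0,0,0],"angular":[0,0,0]}
    - {"claw":255,"dp":[0,0,0],"angular":[0,0,0]}
    - {"claw":255,"dp":[0,0,0],"angular":[0,0,0]}
    - {"claw":255,"dp":[0,0,0],"angular":[0,0,0]}
    - {"claw":255,"dp":[0,0,0],"angular":[0,0,0]}
    - {"claw":255,"dp":[0,0,0],"angular":[0,0,0]}
    - {"claw":255,"dp":[0,0,0],"angular":[0,0,0]}
    - {"claw":255,"dp":[0,0,0],"angular":[0,0,0]}

```text
clock: 10.82
tcp_pos: [0.5976, 0.2803, 0.3593]
orientation: [0.0, -0.581, 0.814, -0.0]
wrist_force: [-0.3, -0.9, -4.4]
finger_gap: 0.0511
```

```bash
python3 - <<'E'
from h import *
s=env.get_state(); print({k:np.round(v,4).tolist() for k,v in s.items()}); 
p,d,c,T,P=shot('wrist','w2.png'); np.savez('w2.npz',p=p,P=P,T=T)
E
```

```text
{'clock': 10.8167, 'joint_pos': [0.3171, 0.5169, 0.6465, 1.7003, -0.0001, -0.9219], 'qvel': [-0.0007, 0.0006, 0.0011, -0.0009, 0.0007, 0.0006], 'tau': [-0.0033, -60.8341, 30.6845, 0.0013, 0.0006, -0.0036], 'tcp_pos': [0.5976, 0.2803, 0.3593], 'orientation': [0.0, -0.5806, 0.8142, -0.0], 'wrist_force': [-0.2752, -0.894, -4.4039], 'ft_torque': [-0.006, 0.006, -0.0083], 'finger_gap': 0.0511}
```

View pics/w2.png

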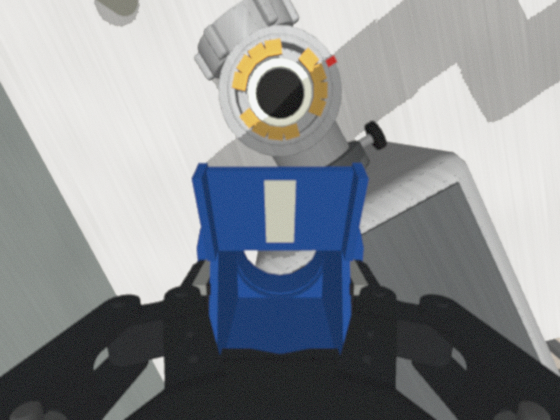

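The picture shows the throat at (280,90), red mark at (332,61) and the brass segments clearly. Gaps sit near (292,47), (315,125) and (238,102). The chute is held square, lip up. Next I measure the axis and the gap angles.

```bash
cat > m.py <<'E'
from h import *
from scipy.optimize import least_squares
Z=np.load('w2.npz'); p,P,T=Z['p'],Z['P'],Z['T']; c=env.calibration('wrist')
def circ(X,r0):
    return least_squares(lambda q:np.hypot(X[:,0]-q[0],X[:,1]-q[1])-q[2],[*X.mean(0)[:2],r0],loss='soft_l1',f_scale=.0005).x
h=cv2.cvtColor(p,cv2.COLOR_RGB2HSV); g=np.zeros(p.shape[:2],bool); g[20:165,200:350]=1
br=(h[...,0]>10)&(h[...,0]<30)&(h[...,1]>100)&g
print('brass',br.sum(),'z',np.nanpercentile(P[br][:,2],[5,50,95]).round(4))
def cast(m,z): 
    v,u=np.nonzero(m); return np.array([ray(c,T,a,b,z) for a,b in zip(u,v)])
hull=cv2.convexHull(np.argwhere(br)[:,::-1].astype(np.int32))[:,0]
q=circ(np.array([ray(c,T,a,b,.1918) for a,b in hull]),.043); print('brass outer',q)
# hole & seal
wh=(h[...,1]<40)&(h[...,2]>200)&g
for nm,m,z,r0 in(('hole',(h[...,2]<60)&g,.165,.02),):
    n,l,st,ce=cv2.connectedComponentsWithStats(m.astype(np.uint8)); i=l[90,280] if l[90,280] else 1+st[1:,4].argmax()
    cn=max(cv2.findContours((l==i).astype(np.uint8),0,1)[0],key=len)[:,0]
    for zz in(.165,.1757): print(nm,st[i,4],zz,circ(np.array([ray(c,T,a,b,zz) for a,b in cn]),.02))
rd=((h[...,0]<6)|(h[...,0]>174))&(h[...,1]>130)&g; X=cast(rd,.165); print('red',len(X),X.mean(0), np.nanmedian(P[rd],0))
x0=q[:2]; B=cast(br,.1918)[:,:2]-x0; a=np.degrees(np.arctan2(B[:,1],B[:,0])); r=np.hypot(*B.T)
k=(r>.033)&(r<.040); H=np.histogram(a[k],np.arange(-180,181,3))[0]
print([(int(t),int(n)) for t,n in zip(np.arange(-180,180,3),H) if n<4])
dm=X.mean(0)[:2]-x0; print('mark ang',np.degrees(np.arctan2(dm[1],dm[0])),np.hypot(*dm))
# ring height points / flange fit
k=g&(np.abs(P[...,2]-.165)<.004); Y=P[k]; Y=Y[np.hypot(*(Y[:,:2]-x0).T)<.068]; print('flange',len(Y),cv2.minEnclosingCircle((Y[:,:2]*1000).astype(np.float32)))
E
python3 m.py
```

```text
brass 2591 z [0.1894 0.1914 0.1932]
brass outer [0.56473828 0.18860826 0.04295754]
hole 1694 0.165 [0.56431951 0.18869629 0.02197212]
hole 1694 0.1757 [0.56463939 0.18957617 0.02125694]
red 58 [0.50804144 0.17648607 0.165     ] [0.50842964 0.17657459 0.16615817]
[(-141, 0), (-138, 0), (-135, 0), (-132, 0), (-129, 0), (-126, 0), (-123, 0), (-120, 0), (-117, 0), (-21, 2), (-18, 0), (-15, 0), (-12, 0), (-9, 0), (-6, 0), (-3, 0), (0, 0), (3, 0), (6, 0), (99, 1), (102, 0), (105, 0), (108, 0), (111, 0), (114, 0), (117, 0), (120, 0), (123, 0), (126, 1)]
mark ang -167.9314613386521 0.05797826757400705
flange 6743 ((565.9301147460938, 185.6092529296875), 64.89181518554688)
```

```bash
python3 - <<'E'
from h import *
Z=np.load('w2.npz'); p,P,T=Z['p'],Z['P'],Z['T']
s=env.get_state(); q=s['orientation']; Rm=R.from_quat([q[1],q[2],q[3],q[0]]).as_matrix()
h=cv2.cvtColor(p,cv2.COLOR_RGB2HSV); b=(h[...,0]>100)&(h[...,0]<130)&(h[...,1]>120)&np.isfinite(P[...,2])
L=(P-s['tcp_pos'])@Rm
B=L[b]; print(np.percentile(B[:,2],[1,10,50,90,99]).round(4))
r=cv2.minAreaRect((B[(B[:,2]<-.01)][:,:2]*1000).astype(np.float32)); print(r)
for v in range(160,180,3): print(v, L[v,280].round(4), L[v,230].round(4),L[v,340].round(4))
e=L[b]; e=e[(e[:,0]>.045)&(e[:,2]<-.015)]; print('lip y range',e[:,1].min(),e[:,1].max(),'x max',np.percentile(e[:,0],[90,99]))
print('lipz', np.median(e[:,2]), 'yaw', np.degrees(np.arctan2(Rm[1,0],Rm[0,0])))
E
```

```text
[-0.0446 -0.0373 -0.0281  0.0178  0.0402]
((16.085594177246094, 3.617431640625), (58.86623001098633, 81.26338958740234), 89.98328399658203)
160 [0.0283 0.0019 0.224 ] [ 0.0129 -0.0769  0.3596] [0.0316 0.0652 0.1952]
163 [0.0245 0.0019 0.2266] [ 0.0083 -0.077   0.3589] [0.0283 0.0655 0.1963]
166 [ 0.0556  0.0013 -0.0354] [ 0.0556 -0.0145 -0.0357] [ 0.0555  0.0206 -0.0346]
169 [ 0.0547  0.0013 -0.0361] [ 0.055  -0.0142 -0.038 ] [ 0.0549  0.0202 -0.037 ]
172 [ 0.054   0.0013 -0.0372] [ 0.054  -0.0143 -0.0376] [ 0.0541  0.02   -0.0382]
175 [ 0.053   0.0013 -0.0374] [ 0.0529 -0.0145 -0.0369] [ 0.053   0.0203 -0.0371]
178 [ 0.0519  0.0013 -0.0362] [ 0.052  -0.0145 -0.0369] [ 0.0521  0.0203 -0.0374]
lip y range -0.024577819566199685 0.02731300537430188 x max [0.05482331 0.05597428]
lipz -0.03661574657641276 yaw -109.01457678151884
```

play_rows:
  steps:
    - {"claw":255,"dp":[0,0,0],"angular":[0,0,6.17]}
    - {"claw":255,"dp":[0,0,0],"angular":[0,0,6.17]}
    - {"claw":255,"dp":[0,0,0],"angular":[0,0,6.16]}
    - {"claw":255,"dp":[0.0184,-0.0062,0],"angular":[0,0,0]}
    - {"claw":255,"dp":[0.0184,-0.0062,0],"angular":[0,0,0]}
    - {"claw":255,"dp":[0.0184,-0.0062,0],"angular":[0,0,0]}
    - {"claw":255,"dp":[0.0184,-0.0062,0.01],"angular":[0,0,0]}
    - {"claw":255,"dp":[0.0184,-0.0062,0.015],"angular":[0,0,0]}

```text
clock: 11.53
tcp_pos: [0.5665, 0.1878, 0.3357]
orientation: [0.002, -0.442, 0.897, -0.001]
wrist_force: [0.8, -1.3, -3.1]
finger_gap: 0.0514
```

play_rows:
  steps:
    - {"claw":255,"dp":[0,0,0.02],"angular":[0,0,0]}
    - {"claw":255,"dp":[0,0,0.02],"angular":[0,0,0]}
    - {"claw":255,"dp":[0,0,0.02],"angular":[0,0,0]}
    - {"claw":255,"dp":[0,0,0.015],"angular":[0,0,0]}
    - {"claw":255,"dp":[0,0,0.01],"angular":[0,0,0]}
    - {"claw":255,"dp":[0,0,0.005],"angular":[0,0,0]}
    - {"claw":255,"dp":[0,0,0],"angular":[0,0,0]}
    - {"claw":255,"dp":[0,0,0],"angular":[0,0,0]}

```text
clock: 12.2
tcp_pos: [0.5664, 0.1885, 0.2449]
orientation: [0.0, -0.442, 0.897, -0.0]
wrist_force: [-0.3, -0.5, -4.2]
finger_gap: 0.0513
```

```bash
cat > st.py <<'E'
from h import *
s=env.get_state(); q=s['orientation']; Rm=R.from_quat([q[1],q[2],q[3],q[0]]).as_matrix()
yaw=np.degrees(np.arctan2(Rm[1,0],Rm[0,0])); p=s['tcp_pos']
print('t',round(s['clock'],2),'tcp',p.round(4),'yaw',yaw.round(2),'tilt',(Rm[:2,2]).round(4),'under throat',round(p[2]-.0474-.165,4),'F',s['wrist_force'].round(1),'M',s['ft_torque'].round(2),'err tool xy',(Rm.T@(np.array([.566,.1883,p[2]])-p)).round(4))
E
python3 st.py
```

```text
t 12.2 tcp [0.5664 0.1885 0.2449] yaw -127.52 tilt [0.0008 0.    ] under throat 0.0325 F [-0.3 -0.5 -4.2] M [0.05 0.01 0.02] err tool xy [ 0.0004  0.0002 -0.    ]
```

play_rows:
  steps:
    - {"claw":255,"dp":[0,0,0.004],"angular":[0,0,0]}
    - {"claw":255,"dp":[0,0,0.003],"angular":[0,0,0]}
    - {"claw":255,"dp":[0,0,0.002],"angular":[0,0,0]}
    - {"claw":255,"dp":[0,0,0.0015],"angular":[0,0,0]}
    - {"claw":255,"dp":[0,0,0.0015],"angular":[0,0,0]}
    - {"claw":255,"dp":[0,0,0.0015],"angular":[0,0,0]}
    - {"claw":255,"dp":[0,0,0.001],"angular":[0,0,0]}
    - {"claw":255,"dp":[0,0,0.001],"angular":[0,0,0]}

```text
clock: 12.87
tcp_pos: [0.5661, 0.1884, 0.2287]
orientation: [-0.0, -0.442, 0.897, -0.0]
wrist_force: [0.4, 0.8, -4.3]
finger_gap: 0.0509
```

```bash
python3 st.py
```

```text
t 12.87 tcp [0.5661 0.1884 0.2287] yaw -127.52 tilt [ 0.     -0.0001] under throat 0.0163 F [ 0.4  0.8 -4.3] M [ 0.02  0.03 -0.  ] err tool xy [0.0002 0.     0.    ]
```

play_rows:
  steps:
    - {"claw":255,"dp":[0,0,0.001],"angular":[0,0,0]}
    - {"claw":255,"dp":[0,0,0.001],"angular":[0,0,0]}
    - {"claw":255,"dp":[0,0,0.001],"angular":[0,0,0]}
    - {"claw":255,"dp":[0,0,0.001],"angular":[0,0,0]}
    - {"claw":255,"dp":[0,0,0.001],"angular":[0,0,0]}
    - {"claw":255,"dp":[0,0,0.0005],"angular":[0,0,0]}
    - {"claw":255,"dp":[0,0,0],"angular":[0,0,0]}
    - {"claw":255,"dp":[0,0,0],"angular":[0,0,0]}

```text
clock: 13.53
tcp_pos: [0.5661, 0.1884, 0.2232]
orientation: [-0.0, -0.442, 0.897, -0.0]
wrist_force: [0.8, 0.0, -3.7]
finger_gap: 0.051
```

```bash
python3 st.py
```

```text
t 13.53 tcp [0.5661 0.1884 0.2232] yaw -127.53 tilt [-0.0001 -0.0001] under throat 0.0108 F [ 0.8  0.  -3.7] M [0.01 0.02 0.  ] err tool xy [0.0001 0.     0.    ]
```

play_rows:
  steps:
    - {"claw":255,"dp":[0,0,0.0005],"angular":[0,0,0]}
    - {"claw":255,"dp":[0,0,0.0005],"angular":[0,0,0]}
    - {"claw":255,"dp":[0,0,0.0005],"angular":[0,0,0]}
    - {"claw":255,"dp":[0,0,0.0005],"angular":[0,0,0]}
    - {"claw":255,"dp":[0,0,0],"angular":[0,0,0]}
    - {"claw":255,"dp":[0,0,0],"angular":[0,0,0]}
    - {"claw":255,"dp":[0,0,0],"angular":[0,0,0]}
    - {"claw":255,"dp":[0,0,0],"angular":[0,0,0]}

```text
clock: 14.2
tcp_pos: [0.5662, 0.1885, 0.2217]
orientation: [0.0, -0.442, 0.897, -0.0]
wrist_force: [-0.5, 0.5, 1.8]
finger_gap: 0.0513
```

```bash
python3 st.py
```

```text
t 14.2 tcp [0.5662 0.1885 0.2217] yaw -127.52 tilt [0.0007 0.0001] under throat 0.0093 F [-0.5  0.5  1.8] M [-0.02  0.37 -0.  ] err tool xy [ 0.0003  0.0001 -0.    ]
```

play_rows:
  steps:
    - {"claw":255,"dp":[0,0,0.0004],"angular":[0,0,0]}
    - {"claw":255,"dp":[0,0,0.0004],"angular":[0,0,0]}
    - {"claw":255,"dp":[0,0,0.0004],"angular":[0,0,0]}
    - {"claw":255,"dp":[0,0,0.0004],"angular":[0,0,0]}
    - {"claw":255,"dp":[0,0,0.0004],"angular":[0,0,0]}
    - {"claw":255,"dp":[0,0,0.0003],"angular":[0,0,0]}
    - {"claw":255,"dp":[0,0,0],"angular":[0,0,0]}
    - {"claw":255,"dp":[0,0,0],"angular":[0,0,0]}

```text
clock: 14.87
tcp_pos: [0.5662, 0.1885, 0.2202]
orientation: [0.001, -0.442, 0.897, -0.0]
wrist_force: [-2.9, -1.4, 8.8]
finger_gap: 0.0512
```

```bash
python3 st.py
```

```text
t 14.87 tcp [0.5662 0.1885 0.2202] yaw -127.52 tilt [0.0014 0.0003] under throat 0.0078 F [-2.9 -1.4  8.8] M [-0.14  0.81 -0.01] err tool xy [ 0.0003  0.0001 -0.    ]
```

play_rows:
  steps:
    - {"claw":255,"dp":[0,0,0],"angular":[0,0,1.5]}
    - {"claw":255,"dp":[0,0,0],"angular":[0,0,2]}
    - {"claw":255,"dp":[0,0,0],"angular":[0,0,2]}
    - {"claw":255,"dp":[0,0,0],"angular":[0,0,2]}
    - {"claw":255,"dp":[0,0,0],"angular":[0,0,2]}
    - {"claw":255,"dp":[0,0,0],"angular":[0,0,2]}
    - {"claw":255,"dp":[0,0,0],"angular":[0,0,2]}
    - {"claw":255,"dp":[0,0,0],"angular":[0,0,1.5]}

```text
clock: 15.53
tcp_pos: [0.5672, 0.1885, 0.2204]
orientation: [0.002, -0.32, 0.947, -0.0]
wrist_force: [-0.1, -0.2, 7.5]
finger_gap: 0.0511
```

```bash
python3 st.py
```

```text
t 15.53 tcp [0.5672 0.1885 0.2204] yaw -142.62 tilt [0.0034 0.0003] under throat 0.008 F [-0.1 -0.2  7.5] M [-0.08  0.33  0.08] err tool xy [ 0.0011  0.0006 -0.    ]
```

play_rows:
  steps:
    - {"claw":255,"dp":[0,0,0.0002],"angular":[0,0,2]}
    - {"claw":255,"dp":[0,0,0.0002],"angular":[0,0,2]}
    - {"claw":255,"dp":[0,0,0],"angular":[0,0,2]}
    - {"claw":255,"dp":[0,0,0],"angular":[0,0,2]}
    - {"claw":255,"dp":[0,0,0],"angular":[0,0,2]}
    - {"claw":255,"dp":[0,0,0],"angular":[0,0,2]}
    - {"claw":255,"dp":[0,0,0],"angular":[0,0,2]}
    - {"claw":255,"dp":[0,0,0],"angular":[0,0,1]}

```text
clock: 16.2
tcp_pos: [0.5671, 0.1885, 0.2202]
orientation: [0.002, -0.194, 0.981, -0.0]
wrist_force: [-0.9, 0.5, 7.9]
finger_gap: 0.0514
```

```bash
python3 st.py
```

```text
t 16.2 tcp [0.5671 0.1885 0.2202] yaw -157.61 tilt [0.0034 0.0005] under throat 0.0078 F [-0.9  0.5  7.9] M [-0.03  0.37  0.12] err tool xy [ 0.0011  0.0002 -0.    ]
```

play_rows:
  steps:
    - {"claw":255,"dp":[0,0,0.0001],"angular":[0,0,2]}
    - {"claw":255,"dp":[0,0,0.0001],"angular":[0,0,2]}
    - {"claw":255,"dp":[0,0,0],"angular":[0,0,2]}
    - {"claw":255,"dp":[0,0,0],"angular":[0,0,2]}
    - {"claw":255,"dp":[0,0,0],"angular":[0,0,1.7]}
    - {"claw":255,"dp":[0,0,0],"angular":[0,0,0.8]}
    - {"claw":255,"dp":[0,0,0],"angular":[0,0,0]}
    - {"claw":255,"dp":[0,0,0],"angular":[0,0,0]}

```text
clock: 16.87
tcp_pos: [0.5672, 0.1886, 0.2201]
orientation: [0.002, -0.104, 0.995, 0.0]
wrist_force: [-1.5, 0.8, 8.4]
finger_gap: 0.0512
```

```bash
python3 st.py; python3 - <<'E'
from h import *
for n in('wrist','top'):
    p,d,c,T,P=shot(n); np.savez(f'{n}3.npz',p=p,P=P,T=T)
    cv2.imwrite(f'pics/{n}3.png',cv2.cvtColor(p if n=='wrist' else cv2.resize(p[140:260,80:240],None,fx=4,fy=4),cv2.COLOR_RGB2BGR))
E
```

```text
t 16.87 tcp [0.5672 0.1886 0.2201] yaw -168.03 tilt [0.0036 0.0006] under throat 0.0077 F [-1.5  0.8  8.4] M [ 0.01  0.47 -0.02] err tool xy [ 0.0012 -0.0001 -0.    ]
```

View pics/wrist3.png

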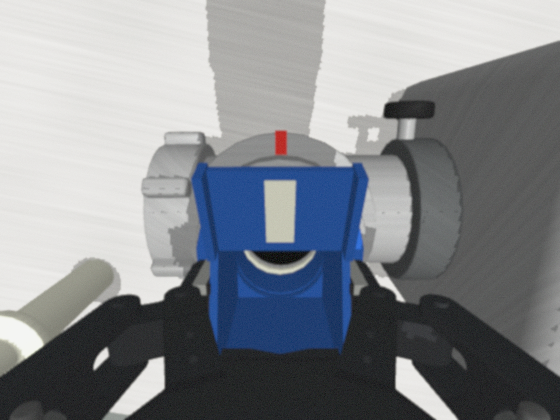

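The red bar (280,142) lines up with the lip stripe (280,210). Releasing.

play_rows:
  steps:
    - {"claw":255,"dp":[0,0,-0.0005],"angular":[0,0,0]}
    - {"claw":255,"dp":[0,0,-0.0005],"angular":[0,0,0]}
    - {"claw":255,"dp":[0,0,0],"angular":[0,0,0]}
    - {"claw":0,"dp":[0,0,0],"angular":[0,0,0]}
    - {"claw":0,"dp":[0,0,0],"angular":[0,0,0]}
    - {"claw":0,"dp":[0,0,0],"angular":[0,0,0]}
    - {"claw":0,"dp":[0,0,0],"angular":[0,0,0]}
    - {"claw":0,"dp":[0,0,0],"angular":[0,0,0]}

```text
clock: 17.63
tcp_pos: [0.5659, 0.1883, 0.2189]
orientation: [-0.0, -0.104, 0.995, -0.0]
wrist_force: [0.6, -0.6, 0.7]
finger_gap: 0.0856
```

play_rows:
  steps:
    - {"claw":0,"dp":[0,0,0],"angular":[0,0,0]}
    - {"claw":0,"dp":[0,0,0],"angular":[0,0,0]}
    - {"claw":0,"dp":[0,0,-0.005],"angular":[0,0,0]}
    - {"claw":0,"dp":[0,0,-0.01],"angular":[0,0,0]}
    - {"claw":0,"dp":[0,0,-0.015],"angular":[0,0,0]}
    - {"claw":0,"dp":[0,0,-0.02],"angular":[0,0,0]}
    - {"claw":0,"dp":[0,0,-0.02],"angular":[0,0,0]}
    - {"claw":0,"dp":[0,0,-0.02],"angular":[0,0,0]}

```text
clock: 18.3
tcp_pos: [0.5661, 0.1884, 0.3114]
orientation: [0.0, -0.104, 0.995, -0.0]
wrist_force: [0.3, -0.2, -0.4]
finger_gap: 0.0854
```

play_rows:
  steps:
    - {"claw":0,"dp":[-0.005,0,-0.02],"angular":[0,0,0]}
    - {"claw":0,"dp":[-0.005,0,-0.015],"angular":[0,0,0]}
    - {"claw":0,"dp":[-0.005,0,-0.01],"angular":[0,0,0]}
    - {"claw":0,"dp":[0,0,0],"angular":[0,0,0]}
    - {"claw":0,"dp":[0,0,0],"angular":[0,0,0]}
    - {"claw":0,"dp":[0,0,0],"angular":[0,0,0]}
    - {"claw":0,"dp":[0,0,0],"angular":[0,0,0]}
    - {"claw":0,"dp":[0,0,0],"angular":[0,0,0]}

```text
clock: 18.97
tcp_pos: [0.5802, 0.1914, 0.3536]
orientation: [-0.001, -0.104, 0.995, -0.0]
wrist_force: [-0.3, -0.4, 0.0]
finger_gap: 0.0852
```

```bash
python3 st.py; python3 - <<'E'
from h import *
p,d,c,T,P=shot('wrist','w4.png')
h=cv2.cvtColor(p,cv2.COLOR_RGB2HSV); b=(h[...,0]>100)&(h[...,0]<130)&(h[...,1]>120)&np.isfinite(P[...,2])
Y=P[b]; print(np.percentile(Y[:,2],[1,10,50,90,99]))
t=Y[Y[:,2]>.23]; r=cv2.minAreaRect((t[:,:2]*1000).astype(np.float32)); print(r,len(t))
k=(h[...,1]<70)&(h[...,2]>120)&(P[...,2]>.235)&(P[...,2]<.27); print('stripe z',np.nanmedian(P[k][:,2]) if k.any() else None)
t=Y[(Y[:,2]>.25)]; print('back top', len(t), np.percentile(t[:,2],[10,50,90]))
t=Y[(Y[:,2]>.192)&(Y[:,2]<.21)]; print('flange top',len(t),np.median(t[:,2]))
E
```

```text
t 18.97 tcp [0.5802 0.1914 0.3536] yaw -168.02 tilt [-0.0017 -0.0004] under throat 0.1412 F [-0.3 -0.4  0. ] M [-0.01  0.07 -0.02] err tool xy [ 0.0145 -0.0001  0.    ]
[0.16579717 0.20213996 0.24803383 0.25883906 0.26500755]
((550.1178588867188, 194.242431640625), (81.10676574707031, 102.7970962524414), 11.209495544433594) 4222
stripe z 0.24249658143286956
back top 2896 [0.25124146 0.25588141 0.26304618]
flange top 1688 0.2027126346510707
```

View pics/w4.png

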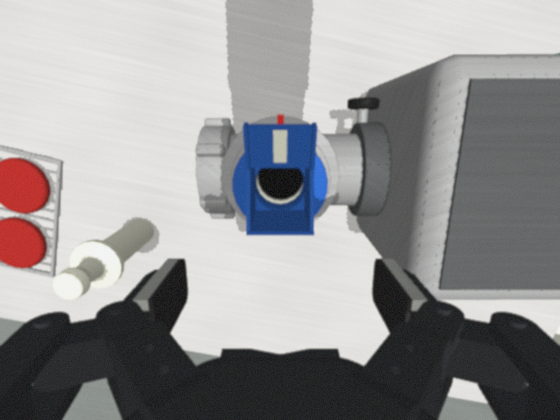

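The lip stripe (280,146) is in line with the red mark (280,119), and the chute is upright with the flange top at 0.2027 m. That puts the underside about 7.7 mm over the throat, so the chute is threaded in. The visible bystanders are standing as before.

```bash
python3 -c "
from workcell import env
print(env.hand_in())"
```

```text
the job is handed in; nothing more can be done
None
```

The chute is fitted and handed in at about 19 s of the 54 s; no verdict was reported.

I read the thread gaps from the wrist camera and lowered the chute straight into them, about 40° anticlockwise of the mark. I pressed the seal with about 13 N, screwed the chute about 40.5° clockwise, then let go and backed off. I didn't have to feel around for the thread start, as the camera reading of the gaps was right first time.

**Last checks:**
- **Height:** the underside is about 7.7 mm over the throat by depth camera, and the limit is 9.2 mm.
- **Lip direction:** the lip stripe lines up with the red mark in the picture. The lip measured −168 to −169° and the mark −168 to −168.6°, so they agree to about 1°.
- **Clear of the parts:** the gripper is fully open and clear of the chute, with no force on the wrist.
- **Bystanders:** the pusher and the visible part of the tray looked undisturbed in the last picture. The plate was out of that view, and I did not measure any of the three at the end.

**One disagreement:** the top and wrist cameras put the throat axis about 2 mm apart. I used a point between them. The chute went in without side contact, so I take that as good enough.

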